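# Put the hinge brackets right in their kit nests

### The arm

A 7-joint arm with a two-finger parallel gripper is mounted at the origin on a cart in front of the work surface, level with it; the furniture and walls round the work are solid. World frame = base frame: x ahead of the robot, y to its left, z up, the work surface at z = 0. Lengths are in m, angles in rad, forces in N, time in s.
With the tool pointing down it reaches from about 0.425 to 0.825 m from the base axis. Payload 3.6 kg.
Tool frame: the origin (TCP) lies where the fingers leave the gripper's body, on its centre line; the fingertips stand 73 mm ahead of it and the grasp point (between the pads) lies 54 mm ahead of it; z points along the fingers, y is the line along which they close (so a half turn about z gives the same grasp; the last joint's range is limited). The gripper opens to 85 mm and grips with 20 to 120 N. Pads are 22 mm wide; open, the fingers measure 114 mm over their backs; the gripper's body (76 mm by 85 mm) begins 54 mm behind the grasp point. The pads swing forward as they close: fully open they stand 13 mm farther back than shut.
Start: joints at [1.163, 0.615, -0.013, 1.423, 0.008, 1.103, -0.04], TCP at [0.242, -0.603, 0.304] pointing down, gripper open.
Joint ranges: [-3.12, 3.12], [-0.3, 2.06], [-1.34, 1.32], [0.26, 2.42], [-1.36, 4.5], [0.01, 1.98], [-2.84, 2.84]. Speed limits (rad/s): [2.79, 2.79, 3.14, 3.14, 3.14, 3.14, 3.14].

### API

Orientations are given as a unit quaternion [x, y, z, w].
In Python, from station import arm, snapshot, camera_info, ticket gives the robot as it stands. Calls block until the motion is done:
- arm.movep(position, orientation): joint-space move of the TCP to a pose.
- arm.line_to(position, velocity=0.15, ori=None): straight line of the TCP; ori=None keeps the orientation; velocity is the mean speed in m/s.
- arm.move_j(angles): joint-space move.
- arm.move_gripper(opening, effort=None): opening from 0.0 (shut) to 1.0 (fully open); effort is the grip in N (None keeps the last); returns when the fingers have stopped.
- arm.pause(seconds).
- arm.ik(position, orientation): joint angles nearest the present ones, or None.
- snapshot(name): name is "scene" or "side" or "wrist"; returns the picture (480x640x3 uint8, blue, green, red); there is no depth.
- camera_info(name): a dict with "fx", "fy", "cx", "cy" (pixels), "R" (3x3) and "t" (3): a world point X has camera coordinates R X + t; the wrist camera has in their place "T_tool_cam" (4x4, takes a point from camera to tool coordinates, whose origin is the TCP and whose axes are the flange's). Camera axes: x right, y down, z forward; pixel columns grow to the right and rows downward; lengths in m; the calibration is good to about 2 mm. A picture is of the moment at which its call begins: read the wrist's pose just before it. camera_info takes no time and is no camera call.
A pose or a line that the arm cannot do raises arm.MotionError and nothing moves.
- ticket.finish_job(): hands the job in; it is judged then, once.
Readings, each from a call of its own:
- arm.read_time(): time.
- arm.read_joint_positions(): joint angles.
- arm.read_dq(): joint speeds.
- arm.read_effort(): joint torques, N m.
- arm.read_tool_pos(): TCP position.
- arm.read_eef_rot(): TCP orientation.
- arm.read_ft_force(): force on the tool from outside, world axes, zero at the start.
- arm.read_wrist_torque(): the same for the moment, N m.
- arm.read_opening(): opening from 0.0 (shut) to 1.0 (fully open).
- arm.read_finger_force(): force on a finger pad.
Only numpy, scipy, OpenCV 4.12 (cv2) and the standard library are available. Lean on these libraries where they do the work, as an engineer would, in place of code of your own. Each camera call takes 0.05 s, during which the arm holds its last target. There are 200 camera calls.

### The job

The three hinge brackets of a door kit (left-hand, right-hand and middle) have been laid across the wrong kit nests, where they do not drop in. Change them round (the rubber mat is free if you need to set one down meanwhile) so that each bracket ends fully home in the nest whose cut-out matches its shape, lug upright. Leave the standing bolt and the big loose nut where they are.

Things in the scene. Friction and masses are not known exactly. Their poses are not given: they have to be found in the camera images.
- bracket_left_mid (a point): Left-hand hinge bracket, bright steel, 70 mm high: bar 104 x 30 x 8 mm, upright lug 10 mm thick along its middle (62 mm long, 42 at the rounded top; grip here), flat foot 34 x 32 x 8 mm. Point: bar's centre, in the lug, 35 mm above the underside; x along the bar, y across the lug, z up. Foot beside the bar's +x end (x 18..52, y +15..+47 mm): with that end away from you, on the left.
- bracket_right_mid (a point): Right-hand hinge bracket, bright steel, 70 mm high: bar 104 x 30 x 8 mm, upright lug 10 mm thick along its middle (62 mm long, 42 at the rounded top; grip here), flat foot 34 x 32 x 8 mm. Point: bar's centre, in the lug, 35 mm above the underside; x along the bar, y across the lug, z up. Foot beside the bar's +x end (x 18..52, y -15..-47 mm): with that end away from you, on the right.
- bracket_middle_mid (a point): Middle hinge bracket, bright steel, 70 mm high: bar 104 x 30 x 8 mm, upright lug 10 mm thick along its middle (62 mm long, 42 at the rounded top; grip here), flat foot 34 x 32 x 8 mm. Point: bar's centre, in the lug, 35 mm above the underside; x along the bar, y across the lug, z up. Foot half-way along the bar (x -17..17, y +15..+47 mm): a T from above.
- nest_left_seat (a point): Fixed kit nest 150 x 110 mm: black plastic floor (5 mm) and plywood frame (top at 16 mm) cut out to a bracket's outline, 6 mm play all round. Point: where the bracket's point comes when home, 35 mm above the pocket floor; x along the bar's cut-out, z up; nest's middle at y +16 mm. For the left-hand bracket: foot's cut-out at the +x end, on the +y side.
- nest_right_seat (a point): Fixed kit nest 150 x 110 mm: black plastic floor (5 mm) and plywood frame (top at 16 mm) cut out to a bracket's outline, 6 mm play all round. Point: where the bracket's point comes when home, 35 mm above the pocket floor; x along the bar's cut-out, z up; nest's middle at y -16 mm. For the right-hand bracket: foot's cut-out at the +x end, on the -y side.
- nest_middle_seat (a point): Fixed kit nest 150 x 110 mm: black plastic floor (5 mm) and plywood frame (top at 16 mm) cut out to a bracket's outline, 6 mm play all round. Point: where the bracket's point comes when home, 35 mm above the pocket floor; x along the bar's cut-out, z up; nest's middle at y +16 mm. For the middle bracket: foot's cut-out half-way along, on the +y side.
- mat_top (a point): Black rubber bench mat 150 x 110 x 3 mm, fixed, empty at the start: the free spot. The point is the centre of its top face, 3 mm above the worktop; x along its long side.
- bolt: Bystander: M20 bolt 77 mm tall standing on its head; origin under its centre.
- nut: Bystander: M20 hexagon nut, 29 x 33 x 16 mm, lying flat; origin under its centre.

How it is judged:
By the outcome, as a careful person would: the job done as asked, in the order asked, and still so for the second after the job is handed in, with the robot touching nothing.
It also fails if it takes over 122 s, if anything falls off the work surface, if the arm or the gripper's body presses on something with over 40 N, if the wrist force passes 120 N, or if a joint passes its speed limit or range.

## Working session

There is one attempt and no reset: what is moved stays moved. The work goes in short steps, each a Python script; the robot and the scene stay as the last script left them, time stands still between calls to the robot, and variables do not carry over. Pictures are saved under pics/ and viewed, at most 14 in all, crops included, and the job is handed in when it is done.

```bash
ls; mkdir -p pics; python3 - <<'E'
from station import *
import cv2
print(arm.read_time(), arm.read_tool_pos(), arm.read_eef_rot())
for n in("scene","side"):
    cv2.imwrite(f"pics/{n}0.png",snapshot(n)); print(n,camera_info(n))
print(camera_info("wrist"))
E
```

```text
pics
0.0 [ 0.24133959 -0.60288244  0.3027119 ] [ 9.81927269e-01  1.89253943e-01 -2.81248278e-04 -1.30563681e-03]
scene {'fx': 594.7334753146739, 'fy': 594.7334753146739, 'cx': 318.4580465004233, 'cy': 234.73788072018158, 'R': array([[-0.86749633, -0.4974178 , -0.00506585],
       [-0.34001011,  0.60034941, -0.72386028],
       [ 0.36310226, -0.6262237 , -0.68992799]]), 't': array([0.49767033, 0.22473234, 1.13017908])}
side {'fx': 441.8665477959143, 'fy': 441.8665477959143, 'cx': 324.20343998617943, 'cy': 234.77005277120048, 'R': array([[-0.90071113, -0.43439896,  0.00412358],
       [-0.32056167,  0.65820731, -0.68117792],
       [ 0.2931888 , -0.61486639, -0.7321063 ]]), 't': array([0.50702459, 0.20292121, 0.98353589])}
{'fx': 357.8072481268347, 'fy': 357.8072481268347, 'cx': 313.95787683725695, 'cy': 237.94491742592928, 'T_tool_cam': array([[-7.58739774e-04, -9.52279520e-01, -3.05226375e-01,
         7.78261588e-02],
       [ 9.99999685e-01, -7.94072027e-04, -8.39051344e-06,
        -8.23238915e-04],
       [-2.34381612e-04, -3.05226285e-01,  9.52279822e-01,
        -7.14717975e-02],
       [ 0.00000000e+00,  0.00000000e+00,  0.00000000e+00,
         1.00000000e+00]])}
```

View pics/scene0.png

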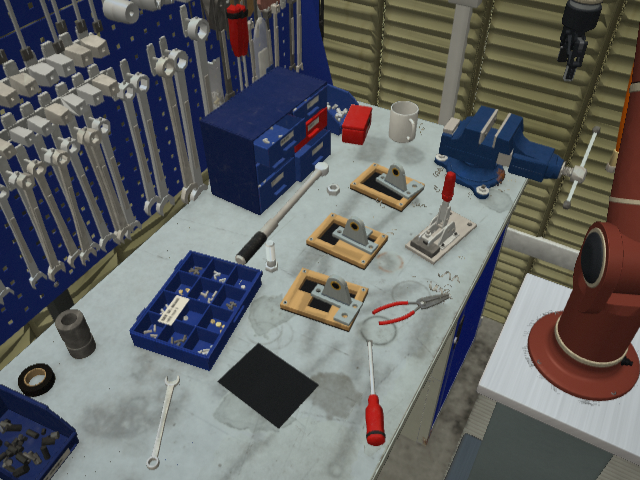

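View pics/side0.png

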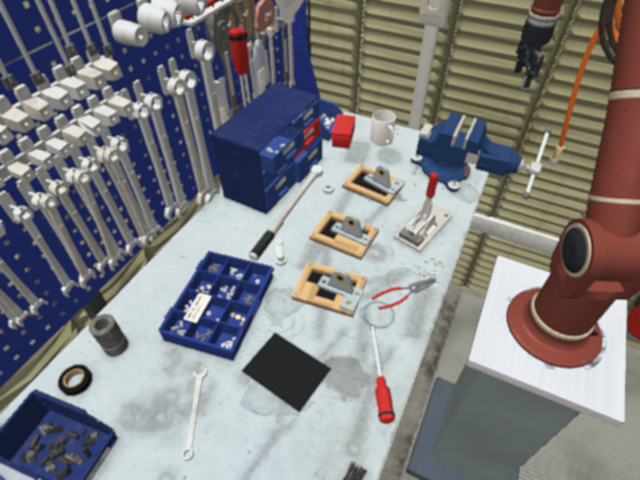

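The scene view shows nests at about (388,187), (347,242) and (325,298), each with a bracket across it. The mat is at (268,385), the bolt at (271,258) and the nut at (333,190). Next come rough positions by ray casting, then a wrist view above each nest.

```bash
cat > h.py <<'E'
import numpy as np, cv2
from station import *
from scipy.spatial.transform import Rotation as Rn
def cam(name):
    c=camera_info(name)
    if name=="wrist":
        T=np.eye(4);T[:3,:3]=Rn.from_quat(arm.read_eef_rot()).as_matrix();T[:3,3]=arm.read_tool_pos()
        W=T@c["T_tool_cam"]; c["R"]=W[:3,:3].T; c["t"]=-c["R"]@W[:3,3]
    return c
def ray(c,uv,z):
    uv=np.atleast_2d(np.asarray(uv,float))
    d=np.c_[(uv[:,0]-c["cx"])/c["fx"],(uv[:,1]-c["cy"])/c["fy"],np.ones(len(uv))]@c["R"]
    o=-c["R"].T@c["t"]; s=(z-o[2])/d[:,2]
    return o+s[:,None]*d
def proj(c,X):
    p=np.atleast_2d(X)@c["R"].T+c["t"]
    return np.c_[p[:,0]/p[:,2]*c["fx"]+c["cx"],p[:,1]/p[:,2]*c["fy"]+c["cy"]]
def quat(yaw): # tool down, tool x axis at yaw; y axis at yaw-90
    return (Rn.from_euler('z',yaw)*Rn.from_euler('x',np.pi)).as_quat()
E
python3 - <<'E'
from h import *
c=cam("scene")
for n,uv,z in [("n1 far",(388,187),.016),("n2",(347,242),.016),("n3",(325,298),.016),("mat",(268,385),.003),("bolt",(271,270),0),("nut",(333,192),0),("clamp",(440,238),0),("cl top",(449,175),.1)]:
    p=ray(c,uv,z)[0]; print(n,p.round(3),np.hypot(*p[:2]).round(3))
# mat corners
im=snapshot("scene")
for n in[[(218,377),(262,343),(318,383),(278,427)]]: print(ray(c,n,.003).round(3))
print("nest tops far",ray(c,[(349,183),(371,163),(425,188),(404,210)],.016).round(3))
print("n2",ray(c,[(306,240),(333,213),(388,238),(364,268)],.016).round(3))
print("n3",ray(c,[(281,306),(299,268),(368,289),(351,331)],.016).round(3))
E
```

```text
n1 far [ 0.522 -0.256  0.016] 0.581
n2 [ 0.519 -0.034  0.016] 0.521
n3 [0.482 0.133 0.016] 0.5
mat [0.477 0.354 0.003] 0.593
bolt [0.63 0.11 0.  ] 0.639
nut [ 0.64  -0.189  0.   ] 0.668
clamp [ 0.348 -0.165 -0.   ] 0.385
cl top [ 0.38  -0.267  0.1  ] 0.465
[[0.566 0.385 0.003]
 [0.538 0.282 0.003]
 [0.4   0.305 0.003]
 [0.416 0.414 0.003]]
nest tops far [[ 0.613 -0.222  0.016]
 [ 0.602 -0.323  0.016]
 [ 0.441 -0.297  0.016]
 [ 0.453 -0.196  0.016]]
n2 [[ 0.602  0.006  0.016]
 [ 0.594 -0.104  0.016]
 [ 0.445 -0.091  0.016]
 [ 0.451  0.019  0.016]]
n3 [[0.549 0.195 0.016]
 [0.572 0.087 0.016]
 [0.417 0.068 0.016]
 [0.398 0.18  0.016]]
```

```bash
python3 - <<'E'
from h import *
import pickle
d={}
for i,(x,y) in enumerate([(.525,-.26),(.522,-.04),(.485,.133)]):
    arm.movep([x,y,.26],quat(0)); arm.pause(.15)
    d[i]=(cam("wrist"),snapshot("wrist"))
    cv2.imwrite(f"pics/w{i}.png",d[i][1]); print(arm.read_time(),arm.read_joint_positions().round(2))
pickle.dump(d,open("w.pkl","wb"))
E
```

```text
1.9917 [ 0.39  0.56  0.05  1.67 -0.03  0.91 -1.12]
3.075 [ 0.01  0.47  0.04  1.85 -0.03  0.82 -1.51]
4.0167 [-0.33  0.44  0.04  1.9  -0.02  0.8  -1.86]
```

```bash
python3 - <<'E'
import cv2,numpy as np
a=[cv2.imread(f"pics/w{i}.png") for i in range(3)]
cv2.imwrite("pics/w01.png",np.hstack([x[100:400,130:530] for x in a[:2]]))
E
```

```text
(no output)
```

View pics/w0.png

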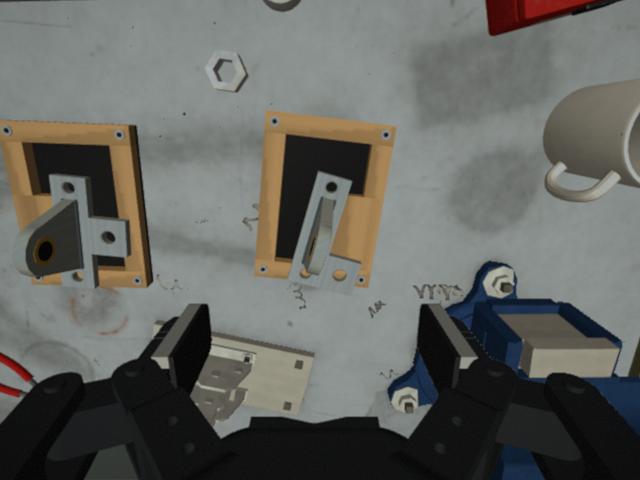

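View pics/w1.png

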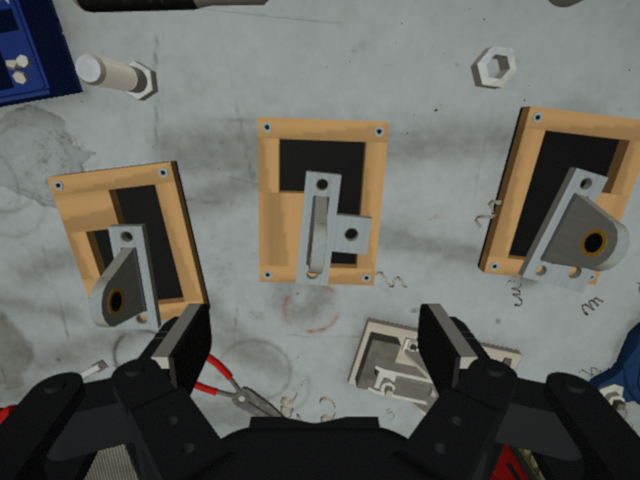

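View pics/w2.png

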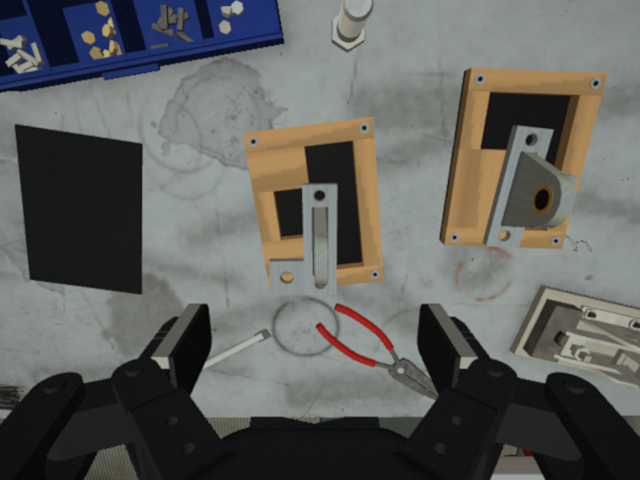

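Nest A (image 0, y≈-0.26) has its foot cut-out at top right, so it is the right-hand nest, and it holds the LEFT bracket (foot bottom right). Nest B (image 1) has its cut-out at top left, so it is the left-hand nest, and it holds the MIDDLE bracket. Nest C (image 2) has its cut-out midway on the left, so it is the middle nest, and it holds the RIGHT bracket (foot bottom left). A zoomed crop will give the bar corners.

```bash
python3 - <<'E'
import cv2,numpy as np
a=[cv2.imread(f"pics/w{i}.png") for i in range(3)]
o=[(270,160),(268,160),(245,170)]
t=[]
for im,(x,y) in zip(a,o):
    c=cv2.resize(im[y:y+145,x:x+130],None,fx=2,fy=4*.5,interpolation=cv2.INTER_CUBIC); t.append(c)
cv2.imwrite("pics/z.png",np.hstack(t))
E
```

```text
(no output)
```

View pics/z.png

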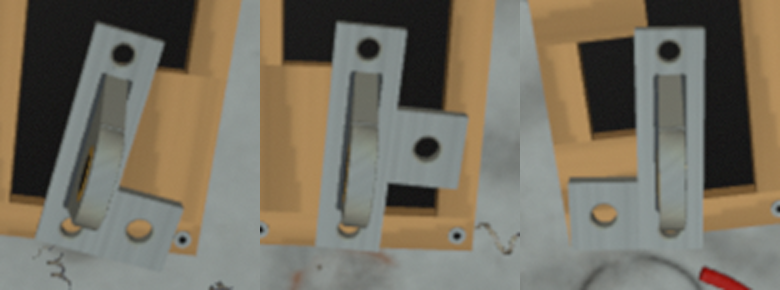

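The crop shows all three brackets lying flat, each with its bar top corners and foot corners readable. I'll fit rigid poses to those corners and to the nest screws.

```bash
cat > fit.py <<'E'
from h import *
import pickle
def rigid(M,P):
    M=np.array(M,float);P=np.array(P)[:,:2]
    m,p=M.mean(0),P.mean(0);A=(M-m).T@(P-p)
    th=np.arctan2(A[0,1]-A[1,0],A[0,0]+A[1,1]);c,s=np.cos(th),np.sin(th);R=np.array([[c,-s],[s,c]])
    sc=np.linalg.norm(P-p)/np.linalg.norm(M-m)
    t=p-R@m; res=np.linalg.norm(M@R.T+t-P,axis=1)
    return t,th,res,sc
E
python3 - <<'E'
from fit import *
d=pickle.load(open("w.pkl","rb"))
off=[(270,160),(268,160),(245,170)]
br={"left":(0,[(98,22),(164,42),(37,240),(163,268),(183,207),(122,188)],[(-52,-15),(-52,15),(52,-15),(52,47),(18,47),(18,15)]),
"middle":(1,[(336,22),(407,29),(317,246),(380,250),(467,115),(459,188)],[(-52,-15),(-52,15),(52,-15),(52,15),(-17,47),(17,47)]),
"right":(2,[(635,28),(705,27),(703,249),(570,250),(568,180),(636,178)],[(-52,-15),(-52,15),(52,15),(52,-47),(18,-47),(18,-15)])}
for n,(i,px,M) in br.items():
    px=(np.array(px,float)-[260*i,0])/2+off[i]
    t,th,res,sc=rigid(np.array(M)/1e3,ray(d[i][0],px,.024))
    print(n,t.round(4),np.degrees(th).round(1),(res*1e3).round(1),sc.round(3))
sc_={"A_right":(0,[(274,121),(386,134),(362,280),(263,268)],16),"B_left":(1,[(267,127),(379,131),(367,278),(267,275)],-16),"C_middle":(2,[(252,142),(365,127),(376,274)],-16)}
for n,(i,px,dy) in sc_.items():
    c,im=d[i]; q=[]
    for u,v in px:
        w=im[v-6:v+7,u-6:u+7].astype(int); m=(w[...,2]-w[...,0])<40
        ys,xs=np.nonzero(m); q.append((u-6+xs.mean(),v-6+ys.mean()) if 8<len(xs)<90 else (u,v))
    P=ray(c,q,.016)[:,:2]
    # corners order TL,TR,BR,BL
    cen=(P[0]+P[2])/2
    e=(P[0]-(P[3] if len(P)>3 else P[0]-(P[1]-P[2]))) + (P[1]-P[2])
    th=np.arctan2(e[1],e[0])
    print(n,"sides",[np.linalg.norm(P[k]-P[k+1]).round(4) for k in range(len(P)-1)],"cen",P.mean(0).round(4) if len(P)>3 else cen.round(4),cen.round(4),"yaw",np.degrees(th).round(1),
     "seat",(cen+dy/1e3*np.array([-np.sin(th),np.cos(th)])).round(4))
c=d[2][0]
P=ray(c,[(16,126),(141,144),(140,293),(31,279)],.003); print("mat",P.round(3),P.mean(0).round(4))
# clamp handle top by two views
cs,ci=cam("scene"),cam("side")
for a,b in [((449,175),(433,177)),((447,200),(431,196))]:
    zs=np.arange(.0,.25,.002); D=[np.linalg.norm(ray(cs,a,z)-ray(ci,b,z)) for z in zs]; k=int(np.argmin(D)); print("handle",ray(cs,a,zs[k]).round(3),round(D[k],4))
E
```

```text
left [ 0.509  -0.2655] 164.3 [0.4 0.4 0.9 1.2 1.2 1.4] 0.995
middle [ 0.5076 -0.0456] 174.3 [0.3 0.4 0.5 0.3 0.7 0.7] 1.003
right [0.4615 0.1256] -180.0 [0.3 0.5 1.3 1.3 0.4 1.3] 1.012
A_right sides [np.float64(0.0945), np.float64(0.1347), np.float64(0.0943)] cen [ 0.5316 -0.2667] [ 0.5316 -0.2667] yaw -6.9 seat [ 0.5335 -0.2508]
B_left sides [np.float64(0.0945), np.float64(0.1349), np.float64(0.0948)] cen [ 0.5279 -0.0474] [ 0.5279 -0.0474] yaw -2.3 seat [ 0.5273 -0.0634]
C_middle sides [np.float64(0.0945), np.float64(0.1349)] cen [0.4876 0.1279] [0.4876 0.1279] yaw 6.5 seat [0.4894 0.112 ]
mat [[0.563 0.391 0.003]
 [0.547 0.284 0.003]
 [0.401 0.308 0.003]
 [0.417 0.414 0.003]] [0.4817 0.3492 0.003 ]
handle [[ 0.35  -0.151  0.19 ]] 0.0043
handle [[ 0.349 -0.169  0.11 ]] 0.0039
```

Fits are within about 1 mm, sides check at 94.5 × 135 mm, and the clamp handle stays clear at x≈0.35. First move: middle bracket to the mat.

```bash
cat >> h.py <<'E'
G=.045+.054  # TCP above underside when gripping
def rd(s): print(s,"t",round(arm.read_time(),1),"tcp",arm.read_tool_pos().round(4),"F",arm.read_ft_force().round(1),"open",round(arm.read_opening(),3),"ff",np.round(arm.read_finger_force(),1),flush=True)
def pick(xy,byaw,under):
    q=quat(byaw); z=under+G
    arm.movep([*xy,.24],q); arm.move_gripper(.6)
    arm.line_to([*xy,z+.03],.2); arm.line_to([*xy,z],.06); rd("down")
    arm.move_gripper(0,60); rd("grip")
    arm.line_to([*xy,.24],.15); rd("lift")
def place(xy,byaw,under,rel=.6):
    q=quat(byaw); z=under+G
    arm.movep([*xy,.24],q); arm.line_to([*xy,z+.025],.2)
    F0=arm.read_ft_force()[2]; rd("above")
    for h in (.016,.012,.008,.004,.001):
        arm.line_to([*xy,z+h],.04); arm.pause(.05)
        F=arm.read_ft_force()[2]-F0; print(h,F.round(1),arm.read_tool_pos().round(4),flush=True)
        if F>6: print("CONTACT at",h); return False
    return True
def release():
    p=arm.read_tool_pos(); arm.move_gripper(.6); arm.pause(.1); arm.line_to([p[0],p[1],.24],.2); rd("released")
E
python3 - <<'E'
from h import *
r=np.radians
# tool yaw = bracket yaw - 180
pick((.5076,-.0456),r(-5.7),.016)
c=cam("wrist"); im=snapshot("wrist"); cv2.imwrite("pics/held1.png",im)
E
```

```text
down t 6.5 tcp [ 0.5076 -0.0456  0.1148] F [0.3 1.3 0.3] open 0.6 ff 0.0
grip t 6.9 tcp [ 0.5078 -0.0456  0.1154] F [-0.8  0.7  2.9] open 0.107 ff 59.1
lift t 7.9 tcp [ 0.5067 -0.0455  0.2389] F [-0.  -0.8 -4.2] open 0.113 ff 58.4
```

View pics/held1.png

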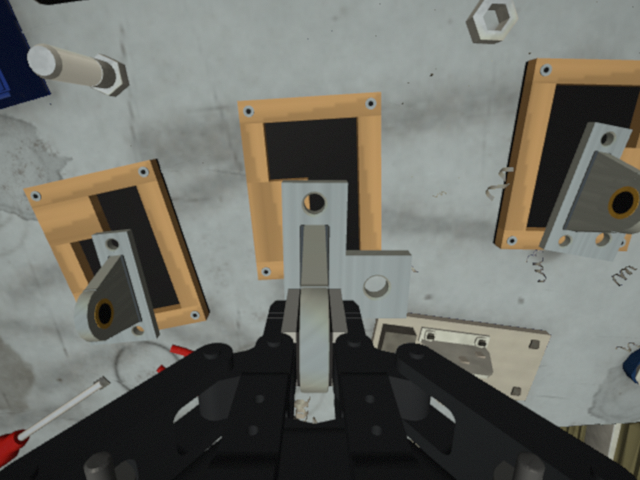

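The middle bracket is held square: front edge at (282..348,181), foot at right. Checking its offset in the hand, then setting it on the mat.

```bash
python3 - <<'E'
from h import *
r=np.radians
c=cam("wrist"); P=ray(c,[(282,181),(348,180),(410,251)],.148)
t=arm.read_tool_pos(); R=Rn.from_euler('z',r(-5.7)).as_matrix()
print("in hand (x fwd, y left) expect (.052,+-.015),(.017,-.047):",((P-t)@R)[:,:2].round(4))
ok=place((.482,.362),r(8),.003); 
if ok: release()
E
```

```text
in hand (x fwd, y left) expect (.052,+-.015),(.017,-.047): [[ 0.0523  0.015 ]
 [ 0.0528 -0.0148]
 [ 0.0186 -0.0457]]
above t 10.2 tcp [0.4832 0.3619 0.128 ] F [ 0.6  0.2 -3.3] open 0.106 ff 58.3
0.016 -1.0 [0.482  0.362  0.1182]
0.012 -0.4 [0.4819 0.3619 0.1138]
0.008 -0.2 [0.4819 0.3619 0.1098]
0.004 -0.9 [0.4819 0.3619 0.1058]
0.001 -0.2 [0.4819 0.3619 0.1029]
released t 13.2 tcp [0.4813 0.3615 0.2389] F [-0.2  0.6 -0.1] open 0.605 ff 0.0
```

In-hand offset is under 1 mm, so the measurements hold. Next: left bracket A→B.

```bash
python3 - <<'E'
from h import *
r=np.radians
pick((.509,-.2655),r(-15.7),.016)
ok=place((.5273,-.0634),r(177.7),.005)
print(ok)
if ok: release()
E
```

```text
down t 16.9 tcp [ 0.509  -0.2655  0.1148] F [ 0.3 -0.2 -0.5] open 0.603 ff 0.0
grip t 17.4 tcp [ 0.5092 -0.2655  0.1154] F [0.8 1.5 1.9] open 0.107 ff 59.0
lift t 18.4 tcp [ 0.5082 -0.265   0.2387] F [-0.5  0.4 -3.9] open 0.106 ff 58.3
above t 20.9 tcp [ 0.5281 -0.0629  0.1298] F [ 0.4  0.9 -2.9] open 0.108 ff 58.3
0.016 -1.4 [ 0.5274 -0.0635  0.1202]
0.012 -2.4 [ 0.5272 -0.0634  0.1159]
0.008 -0.8 [ 0.5272 -0.0634  0.1118]
0.004 -0.9 [ 0.5272 -0.0634  0.1078]
0.001 -1.1 [ 0.5272 -0.0634  0.1049]
True
released t 23.9 tcp [ 0.5265 -0.0639  0.2388] F [ 0.  -0.5 -0.8] open 0.601 ff 0.0
```

```bash
python3 - <<'E'
from h import *
r=np.radians
pick((.4615,.1256),r(0),.016)
ok=place((.5335,-.2508),r(173.1),.005)
print(ok)
if ok: release()
pick((.482,.362),r(8),.003)
ok=place((.4894,.112),r(186.5),.005)
print(ok)
if ok: release()
arm.movep([.50,-.06,.28],quat(0)); arm.pause(.15); cv2.imwrite("pics/end.png",snapshot("wrist")); cv2.imwrite("pics/end_s.png",snapshot("scene")[130:370,220:480]); print(arm.read_time())
E
```

```text
down t 27.9 tcp [0.4615 0.1257 0.1148] F [ 0.8 -0.4 -0.2] open 0.603 ff 0.0
grip t 28.4 tcp [0.4616 0.1255 0.1153] F [ 0.3 -0.4  3.4] open 0.109 ff 58.7
lift t 29.4 tcp [0.4607 0.1252 0.239 ] F [ 0.3 -0.5 -3.4] open 0.107 ff 58.3
above t 32.8 tcp [ 0.5346 -0.2504  0.1302] F [ 0.8  0.5 -4.1] open 0.11 ff 58.3
0.016 0.8 [ 0.5336 -0.2509  0.1202]
0.012 0.1 [ 0.5334 -0.2508  0.1158]
0.008 -0.2 [ 0.5334 -0.2508  0.1118]
0.004 0.3 [ 0.5334 -0.2508  0.1078]
0.001 0.1 [ 0.5334 -0.2508  0.1049]
True
released t 35.8 tcp [ 0.5326 -0.2511  0.2387] F [ 0.4  0.9 -0.2] open 0.598 ff 0.0
down t 40.2 tcp [0.482  0.3621 0.1018] F [-0.  -0.5  0.3] open 0.599 ff 0.0
grip t 40.7 tcp [0.4822 0.362  0.1024] F [ 0.4 -0.7  2.2] open 0.106 ff 59.0
lift t 41.8 tcp [0.4814 0.3613 0.2387] F [-0.2  0.2 -3.8] open 0.108 ff 58.3
above t 44.9 tcp [0.4899 0.1129 0.1298] F [ 0.5 -0.2 -3.1] open 0.103 ff 58.3
0.016 -1.1 [0.4895 0.112  0.1202]
0.012 -1.2 [0.4893 0.112  0.1159]
0.008 -0.5 [0.4893 0.112  0.1118]
0.004 -0.9 [0.4893 0.112  0.1078]
0.001 -1.0 [0.4894 0.112  0.1049]
True
released t 48.0 tcp [0.4889 0.1113 0.2389] F [ 0.6  0.7 -0.1] open 0.597 ff 0.0
49.7917
```

View pics/end.png

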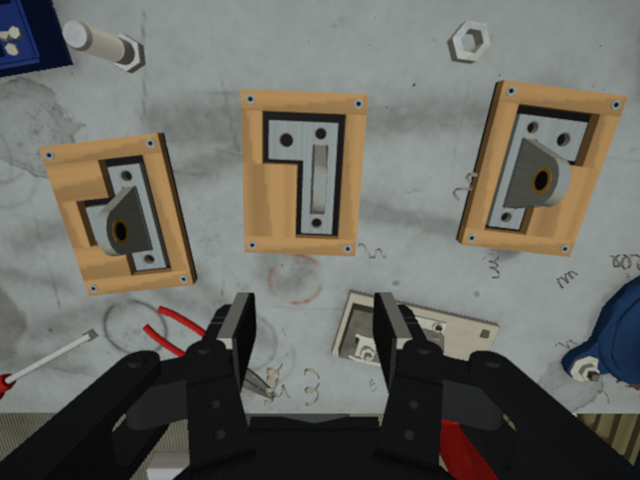

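All three brackets sit inside their matching cut-outs with even gaps: middle at (125,215), left at (305,175), right at (535,165). The lugs are upright, and the bolt (105,45) and nut (468,42) are undisturbed.

```bash
python3 -c "
from station import *
print(ticket.finish_job())"
```

```text
the job is handed in; nothing more can be done
None
```

The left-hand, right-hand and middle brackets are each home in their matching nest with lugs upright, the bolt and nut are where they were, and I handed the job in at about 50 s on the robot's clock.

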